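Find the fullest paint tin by feel

ROBOT

A 6-joint arm with a two-finger parallel gripper is mounted at the origin on the work surface. World frame = base frame: x ahead of the robot, y to its left, z up, the work surface at z = 0. Lengths are in m, angles in rad, forces in N, time in s.
With the tool pointing down it reaches from about 0.375 to 0.975 m from the base axis. Payload 3.8 kg.
Tool frame: the origin (TCP) lies at the very end of the fingers, on their centre line; the grasp point (between the pads) lies 19 mm behind it; z points along the fingers, y is the line along which they close (so a half turn about z gives the same grasp; the last joint's range is limited). The gripper opens to 85 mm and grips with 20 to 120 N. Pads are 22 mm wide; open, the fingers measure 114 mm over their backs; the gripper's body (76 mm by 85 mm) begins 54 mm behind the grasp point. The pads swing forward as they close: fully open they stand 13 mm farther back than shut.
Start: joints at [1.247, 0.264, 1.604, -0, 1.274, -0.037], TCP at [0.191, 0.647, 0.231] pointing down, gripper open.
Joint ranges: [-2.63, 2.63], [-0.94, 2.18], [0.31, 2.57], [-1.31, 4.45], [0, 2.66], [-2.55, 2.55]. Speed limits (rad/s): [2.57, 2.57, 3.14, 3.14, 3.14, 3.14].

INTERFACE

Orientations are given as a rotation vector (axis times angle).
In Python, from workcell import read_state, read_camera, calibration, finish_job gives the robot as it stands.
- The arm moves only by the tool step_arm, never from a script. Its argument "commands" is a list of rows, each an object of numbers: "fingers": the gripper's target within -1 to 1 (shut at 1, half-way at 0, fully open at -1); "dx", "dy", "dz": the shift along the tool's x, y, z in m; "roll": the turn about the tool's z in degrees. In form: [{"fingers": .., "dx": .., "dy": .., "dz": .., "roll": ..}, ...]. A call has 1 to 8 rows; each row is the pose to reach, as a shift and turn from the pose commanded when the call began, along the tool's axes at that moment; what a row does not reach only later rows make up. A row lasts 1/8 s, in which the tool goes at most 62.5 mm and 10.7 degrees, less where a joint would pass 70% of its speed; a pose out of reach is approached as far as the arm can. A call with a gripper value outside its range is refused whole. The fingers move at their own pace and stop on an object; "squeeze" is the grip in N (left out, the last holds). Time passes only in rows, so rows that repeat a pose let the fingers close. It gives the time, the measured TCP pose, the force, the opening and the grip force at its end, in the units of the state.
- read_state(): the state, without advancing time (a new reading comes with each control period).
- read_camera(name): name is "scene" or "top" or "wrist"; returns (picture, depth): 384x512x3 uint8, blue, green, red; 384x512 float32, m along the optical axis (not along the pixel's ray), 0 where there is no reading.
- calibration(name): a dict with "intrinsics" (3x3 intrinsics, pixels), "world_to_cam" (4x4, takes a point from world to camera coordinates). Camera axes: x right, y up, looking along -z (the intrinsics and any distortion apply to the point x, -y, -z); pixel columns grow to the right and rows downward; lengths in m; the calibration is good to about 2 mm. The wrist camera is an equidistant fisheye: a pixel r from the principal point sees the ray r / f radians off the axis. A picture is of the moment at which its call begins: read the wrist's pose just before it. calibration takes no time and is no camera call; for the wrist camera it gives the pose at the moment of the call.
- finish_job(): hands the job in; it is judged then, once.
The state is a dict: "time": time; "q": joint angles; "joint_vel": joint speeds; "joint_torque": joint torques, N m; "tool_pos": TCP position; "tcp_rot": TCP orientation; "wrist_force": force on the tool from outside, world axes, zero at the start; "torque": the same for the moment, N m; "width": opening from 0.0 (shut) to 1.0 (fully open); "grip_force": force on a finger pad.
Only numpy, scipy, OpenCV 4.12 (cv2) and the standard library are available. Lean on these libraries where they do the work, as an engineer would, in place of code of your own. Each camera call takes 0.05 s, during which the arm holds its last target. There are 200 camera calls.

TASK

Three identical closed paint tins stand on a red, a yellow and a blue mat, and we need the fullest one. Lift them clear one at a time to feel their weight, red mat first, then yellow, then blue, setting each back upright on its own mat before taking the next; then take the heaviest and finish holding it up still and upright in the gripper, its underside at least 15 cm above the bench, with the other two standing on their mats and everything else on the bench left alone.

Things in the scene. Friction and masses are not known exactly. Their poses are not given: they have to be found in the camera images.
- tin_a: closed paint tin, upright steel cylinder 64 mm in diameter and 105 mm tall with a white and dark red label, the same outside as the other two; origin at the centre of its underside, z up along its axis. Takes a firm grip (40 N) on its side. It weighs between 0.13 and 0.61 kg; the heaviest of the three is at least 0.12 kg heavier than the next, and which one (and on which mat) changes every time
- tin_b: closed paint tin, upright steel cylinder 64 mm in diameter and 105 mm tall with a white and dark red label, the same outside as the other two; origin at the centre of its underside, z up along its axis. Takes a firm grip (40 N) on its side. It weighs between 0.13 and 0.61 kg; the heaviest of the three is at least 0.12 kg heavier than the next, and which one (and on which mat) changes every time
- tin_c: closed paint tin, upright steel cylinder 64 mm in diameter and 105 mm tall with a white and dark red label, the same outside as the other two; origin at the centre of its underside, z up along its axis. Takes a firm grip (40 N) on its side. It weighs between 0.13 and 0.61 kg; the heaviest of the three is at least 0.12 kg heavier than the next, and which one (and on which mat) changes every time
- mat_red: red plastic drip mat, 110 x 110 mm and 4 mm thick, fixed to the bench, one tin standing near its middle (within 17 mm); origin at the centre of its underside. Mats are at least 130 mm apart centre to centre, in any order of colours
- mat_yellow: yellow plastic drip mat, 110 x 110 mm and 4 mm thick, fixed to the bench, one tin standing near its middle (within 17 mm); origin at the centre of its underside. Mats are at least 130 mm apart centre to centre, in any order of colours
- mat_blue: blue plastic drip mat, 110 x 110 mm and 4 mm thick, fixed to the bench, one tin standing near its middle (within 17 mm); origin at the centre of its underside. Mats are at least 130 mm apart centre to centre, in any order of colours
- tape_roll: yellow roll of tape lying flat, 90 mm in diameter, 24 mm tall; origin under its centre; leave it alone
- putty_knife: putty knife lying on the bench, 200 mm long; origin under its middle, x along it; leave it alone
- paintbrush: paintbrush lying on the bench, 200 mm long; origin under its middle, x along it; leave it alone
- screw_jar: closed jar, 68 mm in diameter, 85 mm tall; origin under its centre; leave it alone
- spray_can: spray can standing upright, 66 mm in diameter, 190 mm tall; origin under its centre; leave it alone
- screwdriver: screwdriver lying on the bench, 190 mm long; origin under its middle, x along it; leave it alone

How it is judged:
By the outcome, as a careful person would: the job done as asked, in the order asked, and still so for the second after the job is handed in, while the arm keeps its last pose, push and grip.
It also fails if it takes over 58 s, if anything falls off the work surface, if the arm or the gripper's body presses on something with over 40 N, if the wrist force passes 120 N, or if a joint passes its speed limit or range.

## Working session

There is one attempt and no reset: what is moved stays moved. The work goes in short steps, Python scripts to look and compute and a tool call to move; the robot and the scene stay as the last step left them, time stands still between calls to the robot, and variables do not carry over. Pictures are saved under pics/ and viewed, at most 10 in all, crops included, and the job is handed in when it is done.

Besides the shell and the picture viewer there is one more tool, called after "Request:" in YAML: its name, and indented under it one key for each argument. step_arm: Moves the arm, as the interface text tells. Its arguments: {"type":"object","properties":{"commands":{"type":"array","items":{"type":"object","properties":{"fingers":{"type":"number"},"dx":{"type":"number"},"dy":{"type":"number"},"dz":{"type":"number"},"roll":{"type":"number"}}}},"squeeze":{"type":"number"}},"required":["commands"]}

```bash
mkdir -p pics
cat > h.py <<'E'
import numpy as np, cv2
from workcell import *
def cloud(name):
    im,d=read_camera(name); c=calibration(name); K=np.array(c["intrinsics"]); T=np.array(c["world_to_cam"])
    v,u=np.mgrid[:384,:512]
    P=np.stack([(u-K[0,2])/K[0,0]*d,-(v-K[1,2])/K[1,1]*d,-d],-1)
    W=(P-T[:3,3])@T[:3,:3]
    W[d==0]=np.nan
    return im,W
E
python3 - <<'E'
from h import *
s=read_state(); print(s)
c=calibration("top"); print(c)
im,W=cloud("top"); cv2.imwrite("pics/top.png",im); np.save("W.npy",W)
im2,W2=cloud("scene"); np.save("W2.npy",W2)
cv2.imwrite("pics/both.png",cv2.resize(np.vstack([im,im2]),(800*512//1024*1,600)))
cv2.imwrite("pics/scene.png",im2)
hsv=cv2.cvtColor(im,cv2.COLOR_BGR2HSV)
z=W[...,2]
# tall blobs at tin-top height
for lo,hi in((.10,.118),(.075,.095),(.17,.2)):
    m=((z>lo)&(z<hi)).astype(np.uint8)
    n,l,st,ce=cv2.connectedComponentsWithStats(m)
    for i in range(1,n):
        if st[i,4]>60:
            p=W[l==i]; print(lo,st[i],p.min(0).round(3),p.max(0).round(3),((p.min(0)+p.max(0))/2).round(3))
for nme,h0,h1 in(("red",0,8),("red2",172,180),("yel",22,34),("blue",100,125)):
    m=((hsv[...,0]>=h0)&(hsv[...,0]<=h1)&(hsv[...,1]>120)&(hsv[...,2]>60)&(abs(z)<.012)).astype(np.uint8)
    n,l,st,ce=cv2.connectedComponentsWithStats(m)
    for i in range(1,n):
        if st[i,4]>60:
            p=W[l==i]; print(nme,st[i],p.min(0).round(3),p.max(0).round(3))
E
```

```text
{'time': 0.0, 'q': array([ 1.24710168e+00,  2.64710734e-01,  1.60539478e+00, -8.44760069e-06,
        1.27368416e+00, -3.68890845e-02]), 'joint_vel': array([-0.00067113,  0.00106179, -0.00035247, -0.00053149,  0.00123935,
       -0.00153688]), 'joint_torque': array([ 3.01695582e-03, -5.15106797e+01, -3.67324162e+01,  2.25797285e-04,
        1.26682103e-02,  3.12278758e-06]), 'tool_pos': array([0.19071393, 0.64673107, 0.22997938]), 'tcp_rot': array([-0.44891134, -3.10896224,  0.00339699]), 'wrist_force': array([-0.23813336,  0.60133564, -0.71048311]), 'torque': array([0.00145704, 0.03842692, 0.02640665]), 'grip_force': 0.0, 'width': 1.0021702002709545}
{'intrinsics': array([[415.27279607,   0.        , 251.88264683],
       [  0.        , 415.27279607, 188.59230523],
       [  0.        ,   0.        ,   1.        ]]), 'world_to_cam': array([[-0.02751487, -0.99957221, -0.00991616,  0.04323907],
       [ 0.98061025, -0.02891571,  0.19382314, -0.56748155],
       [-0.19402696, -0.00439087,  0.98098637, -1.17592747],
       [ 0.        ,  0.        ,  0.        ,  1.        ]])}
0.1 [ 60
[... 1252 characters left out ...]
.578  0.085]
0.075 [ 44 246  22  23  79] [0.353 0.56  0.075] [0.413 0.611 0.095] [0.383 0.586 0.085]
0.17 [   0  121   66   63 3306] [0.576 0.533 0.17 ] [0.748 0.704 0.2  ] [0.662 0.618 0.185]
0.17 [ 91 181  27  25 500] [0.512 0.388 0.17 ] [0.575 0.452 0.196] [0.544 0.42  0.183]
red [315 163  39  36 648] [ 0.543 -0.285 -0.002] [ 0.653 -0.171  0.012]
yel [185 186  38  36 739] [ 0.481  0.12  -0.002] [0.592 0.234 0.012]
blue [138  85  19  30 497] [ 0.829  0.329 -0.003] [0.93  0.386 0.012]
blue [162  85  20  30 535] [ 0.829  0.247 -0.002] [0.93  0.308 0.012]
blue [187  84  20  30 571] [ 0.829  0.166 -0.001] [0.929 0.23  0.012]
blue [232 160  39  38 664] [ 0.551 -0.031 -0.004] [0.671 0.089 0.011]
```

View pics/top.png

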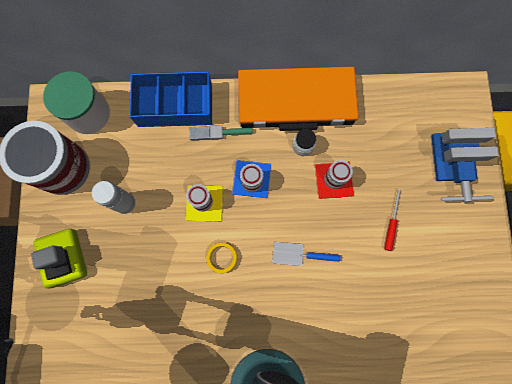

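View pics/scene.png

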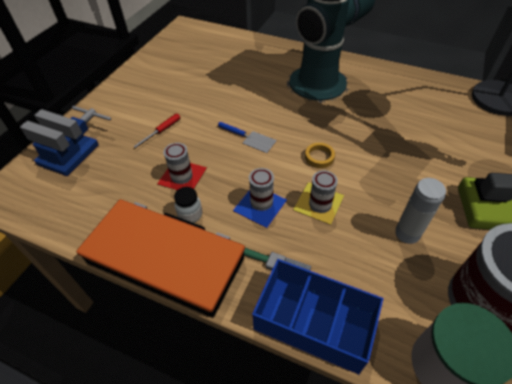

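The top view shows the red-mat tin at px (340,172), the blue one at (251,177), the yellow one at (199,197), and the jar at (305,142). The measured tin-top centres are red (0.602,-0.226), blue (0.599,0.028) and yellow (0.545,0.183), all at z≈0.109 and 64 mm wide, so they match the given sizes. Moving above red at the current height.

Request:
step_arm:
  commands:
    - {"fingers": -1,"dx": -0.641,"dy": -0.721,"dz": 0}
    - {"fingers": -1,"dx": -0.641,"dy": -0.721,"dz": 0}
    - {"fingers": -1,"dx": -0.641,"dy": -0.721,"dz": 0}
    - {"fingers": -1,"dx": -0.641,"dy": -0.721,"dz": 0}
    - {"fingers": -1,"dx": -0.641,"dy": -0.721,"dz": 0}
    - {"fingers": -1,"dx": -0.641,"dy": -0.721,"dz": 0}
    - {"fingers": -1,"dx": -0.641,"dy": -0.721,"dz": 0}
    - {"fingers": -1,"dx": -0.641,"dy": -0.721,"dz": 0}
  squeeze: 40

```text
invalid input
```

```bash
cat >> h.py <<'E'
from scipy.spatial.transform import Rotation as R
def rel(x,y,z):
    s=read_state(); r=R.from_rotvec(s["tcp_rot"]); print("t",s["time"],"pos",s["tool_pos"].round(4),"q",s["q"].round(2),"shift",(r.inv().apply(np.array([x,y,z])-s["tool_pos"])).round(4),"axes\n",r.as_matrix().round(4))
def weigh(n=6):
    F=[]
    for i in range(n): F.append(read_state()["wrist_force"]); read_camera("wrist")
    s=read_state(); print("F",np.mean(F,0).round(2),np.std(F,0).round(2),"w",s["width"],"g",s["grip_force"],"z",s["tool_pos"])
E
python3 -c "
from h import *
rel(.602,-.226,.056)"
```

```text
t 0.1 pos [0.1907 0.6468 0.2301] q [ 1.25  0.26  1.61 -0.    1.27 -0.04] shift [-0.6414 -0.7204  0.1755] axes
 [[-9.592e-01  2.829e-01 -6.000e-04]
 [ 2.829e-01  9.592e-01 -2.000e-03]
 [ 1.000e-04 -2.100e-03 -1.000e+00]]
```

Request:
step_arm:
  commands:
    - {"fingers": -1,"dx": -0.04,"dy": -0.045,"dz": 0,"roll": 0}
    - {"fingers": -1,"dx": -0.08,"dy": -0.09,"dz": 0,"roll": 0}
    - {"fingers": -1,"dx": -0.12,"dy": -0.135,"dz": 0,"roll": 0}
    - {"fingers": -1,"dx": -0.16,"dy": -0.18,"dz": 0,"roll": 0}
    - {"fingers": -1,"dx": -0.2,"dy": -0.225,"dz": 0,"roll": 0}
    - {"fingers": -1,"dx": -0.24,"dy": -0.27,"dz": 0,"roll": 0}
    - {"fingers": -1,"dx": -0.28,"dy": -0.315,"dz": 0,"roll": 0}
    - {"fingers": -1,"dx": -0.32,"dy": -0.36,"dz": 0,"roll": 0}
  squeeze: 40

```text
time: 1.1
tool_pos: [0.3962, 0.2097, 0.2311]
tcp_rot: [0.448, 3.109, 0.0]
wrist_force: [0.6, -0.0, -0.3]
width: 0.995
grip_force: 0.0
```

```bash
python3 -c "
from h import *
rel(.602,-.226,.056)"
```

```text
t 1.1 pos [0.3962 0.2097 0.2311] q [ 0.43 -0.18  2.06 -0.    1.26 -0.85] shift [-0.3204 -0.3599  0.1751] axes
 [[-9.593e-01  2.825e-01  2.000e-04]
 [ 2.825e-01  9.593e-01  0.000e+00]
 [-2.000e-04  1.000e-04 -1.000e+00]]
```

Request:
step_arm:
  commands:
    - {"fingers": -1,"dx": -0.04,"dy": -0.045,"dz": 0,"roll": 0}
    - {"fingers": -1,"dx": -0.08,"dy": -0.09,"dz": 0,"roll": 0}
    - {"fingers": -1,"dx": -0.12,"dy": -0.135,"dz": 0,"roll": 0}
    - {"fingers": -1,"dx": -0.16,"dy": -0.18,"dz": 0,"roll": 0}
    - {"fingers": -1,"dx": -0.2,"dy": -0.225,"dz": 0,"roll": 0}
    - {"fingers": -1,"dx": -0.24,"dy": -0.27,"dz": 0,"roll": 0}
    - {"fingers": -1,"dx": -0.28,"dy": -0.315,"dz": 0,"roll": 0}
    - {"fingers": -1,"dx": -0.32,"dy": -0.36,"dz": 0,"roll": 0}
  squeeze: 40

```text
time: 2.1
tool_pos: [0.6014, -0.226, 0.2307]
tcp_rot: [-0.449, -3.109, -0.001]
wrist_force: [0.7, -0.2, -0.7]
width: 0.999
grip_force: 0.0
```

```bash
python3 -c "
from h import *
weigh(4)
rel(.602,-.226,.056)
im,_=read_camera('wrist'); cv2.imwrite('pics/w1.png',im)
c=calibration('wrist'); K=np.array(c['intrinsics']);T=np.array(c['world_to_cam'])
for p in((.602,-.226,.109),(.602,-.226,.0),tuple(read_state()['tool_pos'])):
    q=T@np.array([*p,1]); v=np.array([q[0],-q[1],-q[2]]); th=np.arctan2(np.hypot(v[0],v[1]),v[2]); e=v[:2]/np.hypot(v[0],v[1]); print(K[0,2]+K[0,0]*th*e[0],K[1,2]+K[1,1]*th*e[1])
"
```

```text
F [ 1.49 -0.93  0.06] [2.48 2.33 0.61] w 1.0028863925787004 g 0.0 z [ 0.60067425 -0.22496579  0.22999917]
t 2.3 pos [ 0.6007 -0.225   0.23  ] q [-0.4   0.2   1.68  0.    1.26 -1.68] shift [-0.002  -0.0007  0.174 ] axes
 [[-9.586e-01  2.849e-01 -2.100e-03]
 [ 2.849e-01  9.586e-01  1.300e-03]
 [ 2.400e-03  7.000e-04 -1.000e+00]]
250.67669774309869 193.49356563394878
251.27233100640976 171.09234022510157
252.19352476567434 249.42041889459517
```

View pics/w1.png

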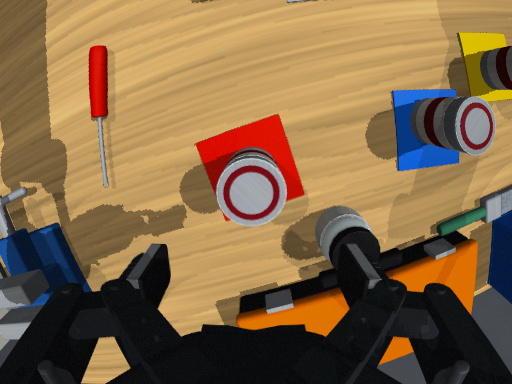

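The wrist view shows the red tin's lid centred at px (251,193). The prediction was (250.7,193.5), so the position holds. Going down and gripping.

Request:
step_arm:
  commands:
    - {"fingers": -1,"dx": -0.001,"dy": 0,"dz": 0.05,"roll": 0}
    - {"fingers": -1,"dx": -0.001,"dy": 0,"dz": 0.1,"roll": 0}
    - {"fingers": -1,"dx": -0.001,"dy": 0,"dz": 0.14,"roll": 0}
    - {"fingers": -1,"dx": -0.001,"dy": 0,"dz": 0.165,"roll": 0}
    - {"fingers": -1,"dx": -0.001,"dy": 0,"dz": 0.174,"roll": 0}
    - {"fingers": -1,"dx": -0.001,"dy": 0,"dz": 0.174,"roll": 0}
    - {"fingers": 1,"dx": -0.001,"dy": 0,"dz": 0.174,"roll": 0}
    - {"fingers": 1,"dx": -0.001,"dy": 0,"dz": 0.174,"roll": 0}
  squeeze: 40

```text
time: 3.35
tool_pos: [0.6036, -0.2252, 0.0596]
tcp_rot: [0.448, 3.106, -0.002]
wrist_force: [0.5, -0.8, 3.9]
width: 0.74
grip_force: 44.2
```

Request:
step_arm:
  commands:
    - {"fingers": 1,"dx": 0,"dy": 0,"dz": 0,"roll": 0}
    - {"fingers": 1,"dx": 0,"dy": 0,"dz": 0,"roll": 0}
    - {"fingers": 1,"dx": 0,"dy": 0,"dz": 0,"roll": 0}
    - {"fingers": 1,"dx": 0,"dy": 0,"dz": 0,"roll": 0}

```text
time: 3.85
tool_pos: [0.6037, -0.2252, 0.0596]
tcp_rot: [0.449, 3.106, -0.001]
wrist_force: [-1.1, -0.8, 6.9]
width: 0.741
grip_force: 44.5
```

Request:
step_arm:
  commands:
    - {"fingers": 1,"dx": 0,"dy": 0,"dz": -0.015,"roll": 0}
    - {"fingers": 1,"dx": 0,"dy": 0,"dz": -0.035,"roll": 0}
    - {"fingers": 1,"dx": 0,"dy": 0,"dz": -0.06,"roll": 0}
    - {"fingers": 1,"dx": 0,"dy": 0,"dz": -0.08,"roll": 0}
    - {"fingers": 1,"dx": 0,"dy": 0,"dz": -0.08,"roll": 0}
    - {"fingers": 1,"dx": 0,"dy": 0,"dz": -0.08,"roll": 0}
    - {"fingers": 1,"dx": 0,"dy": 0,"dz": -0.08,"roll": 0}
    - {"fingers": 1,"dx": 0,"dy": 0,"dz": -0.08,"roll": 0}

```text
time: 4.85
tool_pos: [0.6014, -0.2242, 0.136]
tcp_rot: [-0.449, -3.107, -0.001]
wrist_force: [0.6, 0.2, -1.8]
width: 0.739
grip_force: 44.3
```

```bash
python3 -c "
from h import *
weigh(8)
im,_=read_camera('wrist'); cv2.imwrite('pics/w2.png',im)"
```

```text
F [ 0.27  0.16 -1.62] [0.39 0.36 0.44] w 0.7384127659222469 g 44.30052638053894 z [ 0.60214843 -0.22450086  0.13729539]
```

View pics/w2.png

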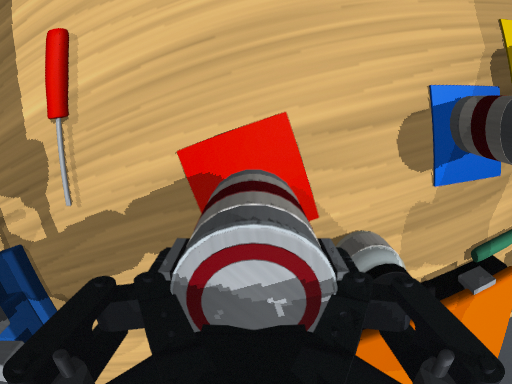

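The tin is lifted clear, upright in the pads over the red mat, and reads about 1.6 N. Setting it back.

Request:
step_arm:
  commands:
    - {"fingers": 1,"dx": 0,"dy": 0,"dz": 0.03,"roll": 0}
    - {"fingers": 1,"dx": 0,"dy": 0,"dz": 0.055,"roll": 0}
    - {"fingers": 1,"dx": 0,"dy": 0,"dz": 0.07,"roll": 0}
    - {"fingers": 1,"dx": 0,"dy": 0,"dz": 0.077,"roll": 0}
    - {"fingers": 1,"dx": 0,"dy": 0,"dz": 0.078,"roll": 0}
    - {"fingers": 1,"dx": 0,"dy": 0,"dz": 0.078,"roll": 0}
    - {"fingers": 1,"dx": 0,"dy": 0,"dz": 0.078,"roll": 0}
    - {"fingers": 1,"dx": 0,"dy": 0,"dz": 0.078,"roll": 0}

```text
time: 6.3
tool_pos: [0.6024, -0.2246, 0.0597]
tcp_rot: [0.449, 3.109, -0.0]
wrist_force: [-0.7, 0.5, -1.4]
width: 0.738
grip_force: 44.2
```

Request:
step_arm:
  commands:
    - {"fingers": -1,"dx": 0,"dy": 0,"dz": 0,"roll": 0}
    - {"fingers": -1,"dx": 0,"dy": 0,"dz": 0,"roll": 0}
    - {"fingers": -1,"dx": 0,"dy": 0,"dz": 0,"roll": 0}
    - {"fingers": -1,"dx": 0,"dy": 0,"dz": 0,"roll": 0}
    - {"fingers": -1,"dx": 0,"dy": 0,"dz": -0.03,"roll": 0}
    - {"fingers": -1,"dx": 0,"dy": 0,"dz": -0.08,"roll": 0}
    - {"fingers": -1,"dx": 0,"dy": 0,"dz": -0.13,"roll": 0}
    - {"fingers": -1,"dx": 0,"dy": 0,"dz": -0.172,"roll": 0}

```text
time: 7.3
tool_pos: [0.6024, -0.2246, 0.2336]
tcp_rot: [0.449, 3.108, -0.001]
wrist_force: [-0.3, 0.1, 0.1]
width: 1.003
grip_force: 0.0
```

```bash
python3 -c "
from h import *
weigh(4)
rel(.545,.183,.056)
im,_=read_camera('wrist'); cv2.imwrite('pics/w3.png',im)"
```

```text
F [ 0.29 -0.46  1.18] [0.83 0.58 1.98] w 1.0010321512418592 g 0.0 z [ 0.60273932 -0.22477732  0.23276552]
t 7.5 pos [ 0.6027 -0.2248  0.2328] q [-0.4   0.2   1.68 -0.    1.26 -1.68] shift [0.1712 0.3748 0.1762] axes
 [[-9.591e-01  2.829e-01  2.600e-03]
 [ 2.829e-01  9.592e-01 -1.100e-03]
 [-2.800e-03 -3.000e-04 -1.000e+00]]
```

View pics/w3.png

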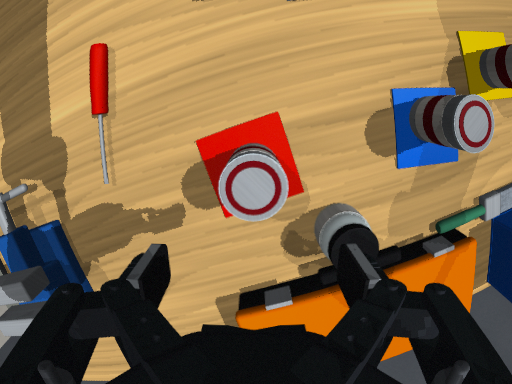

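The red-mat tin stands upright on its mat, lid at px (253,183). Going to yellow.

Request:
step_arm:
  commands:
    - {"fingers": -1,"dx": 0.025,"dy": 0.055,"dz": 0,"roll": 0}
    - {"fingers": -1,"dx": 0.049,"dy": 0.107,"dz": 0,"roll": 0}
    - {"fingers": -1,"dx": 0.073,"dy": 0.16,"dz": 0,"roll": 0}
    - {"fingers": -1,"dx": 0.098,"dy": 0.214,"dz": 0,"roll": 0}
    - {"fingers": -1,"dx": 0.122,"dy": 0.267,"dz": 0,"roll": 0}
    - {"fingers": -1,"dx": 0.147,"dy": 0.321,"dz": 0,"roll": 0}
    - {"fingers": -1,"dx": 0.171,"dy": 0.375,"dz": 0,"roll": 0}
    - {"fingers": -1,"dx": 0.171,"dy": 0.375,"dz": 0,"roll": 0}

```text
time: 8.55
tool_pos: [0.5419, 0.187, 0.2287]
tcp_rot: [-0.44, -3.106, 0.001]
wrist_force: [0.3, -0.5, 0.3]
width: 0.998
grip_force: 0.0
```

```bash
python3 -c "
from h import *
weigh(5)
rel(.545,.183,.056)"
```

```text
F [0.3  0.27 0.23] [0.37 0.65 0.12] w 0.9949621626653227 g 0.0 z [0.54394547 0.18209448 0.23024598]
t 8.8 pos [0.5439 0.1821 0.2302] q [ 0.28  0.08  1.83 -0.    1.24 -1.  ] shift [-0.001   0.0014  0.1742] axes
 [[-0.9587  0.2844 -0.0017]
 [ 0.2844  0.9587 -0.001 ]
 [ 0.0013 -0.0014 -1.    ]]
```

Request:
step_arm:
  commands:
    - {"fingers": -1,"dx": -0.001,"dy": 0.001,"dz": 0.05,"roll": 0}
    - {"fingers": -1,"dx": -0.001,"dy": 0.001,"dz": 0.1,"roll": 0}
    - {"fingers": -1,"dx": -0.001,"dy": 0.001,"dz": 0.14,"roll": 0}
    - {"fingers": -1,"dx": -0.001,"dy": 0.001,"dz": 0.165,"roll": 0}
    - {"fingers": -1,"dx": -0.001,"dy": 0.001,"dz": 0.174,"roll": 0}
    - {"fingers": -1,"dx": -0.001,"dy": 0.001,"dz": 0.174,"roll": 0}
    - {"fingers": 1,"dx": -0.001,"dy": 0.001,"dz": 0.174,"roll": 0}
    - {"fingers": 1,"dx": -0.001,"dy": 0.001,"dz": 0.174,"roll": 0}

```text
time: 9.8
tool_pos: [0.5467, 0.1835, 0.0593]
tcp_rot: [0.448, 3.107, -0.001]
wrist_force: [-0.1, -5.4, 5.3]
width: 0.744
grip_force: 43.6
```

Request:
step_arm:
  commands:
    - {"fingers": 1,"dx": 0,"dy": 0,"dz": 0,"roll": 0}
    - {"fingers": 1,"dx": 0,"dy": 0,"dz": 0,"roll": 0}
    - {"fingers": 1,"dx": 0,"dy": 0,"dz": 0,"roll": 0}
    - {"fingers": 1,"dx": 0,"dy": 0,"dz": 0,"roll": 0}

```text
time: 10.3
tool_pos: [0.5467, 0.1835, 0.0593]
tcp_rot: [0.448, 3.107, -0.001]
wrist_force: [-1.1, -6.0, 5.0]
width: 0.744
grip_force: 43.7
```

Request:
step_arm:
  commands:
    - {"fingers": 1,"dx": 0,"dy": 0,"dz": -0.015,"roll": 0}
    - {"fingers": 1,"dx": 0,"dy": 0,"dz": -0.035,"roll": 0}
    - {"fingers": 1,"dx": 0,"dy": 0,"dz": -0.06,"roll": 0}
    - {"fingers": 1,"dx": 0,"dy": 0,"dz": -0.08,"roll": 0}
    - {"fingers": 1,"dx": 0,"dy": 0,"dz": -0.08,"roll": 0}
    - {"fingers": 1,"dx": 0,"dy": 0,"dz": -0.08,"roll": 0}
    - {"fingers": 1,"dx": 0,"dy": 0,"dz": -0.08,"roll": 0}
    - {"fingers": 1,"dx": 0,"dy": 0,"dz": -0.08,"roll": 0}

```text
time: 11.3
tool_pos: [0.5446, 0.184, 0.1361]
tcp_rot: [-0.449, -3.107, 0.001]
wrist_force: [-0.6, -0.2, -6.3]
width: 0.739
grip_force: 46.1
```

```bash
python3 -c "
from h import *
weigh(8)
rel(.546,.183,.0585)"
```

```text
F [-0.14 -0.34 -5.71] [0.42 0.32 0.56] w 0.7400252118101455 g 46.085198521614075 z [0.54540885 0.18426238 0.13725563]
t 11.7 pos [0.5454 0.1843 0.1373] q [ 0.28  0.15  1.92  0.    1.07 -1.  ] shift [-0.0009 -0.001   0.0788] axes
 [[-0.9591  0.2829 -0.    ]
 [ 0.2829  0.9591  0.    ]
 [ 0.      0.     -1.    ]]
```

Yellow reads about 5.7 N. Setting it back.

Request:
step_arm:
  commands:
    - {"fingers": 1,"dx": 0,"dy": 0,"dz": 0.03,"roll": 0}
    - {"fingers": 1,"dx": 0,"dy": 0,"dz": 0.055,"roll": 0}
    - {"fingers": 1,"dx": 0,"dy": 0,"dz": 0.07,"roll": 0}
    - {"fingers": 1,"dx": 0,"dy": 0,"dz": 0.077,"roll": 0}
    - {"fingers": 1,"dx": 0,"dy": 0,"dz": 0.079,"roll": 0}
    - {"fingers": 1,"dx": 0,"dy": 0,"dz": 0.079,"roll": 0}
    - {"fingers": 1,"dx": 0,"dy": 0,"dz": 0.079,"roll": 0}
    - {"fingers": 1,"dx": 0,"dy": 0,"dz": 0.079,"roll": 0}

```text
time: 12.7
tool_pos: [0.5463, 0.1845, 0.0593]
tcp_rot: [0.449, 3.108, 0.001]
wrist_force: [-0.6, -1.2, 0.5]
width: 0.739
grip_force: 46.1
```

Request:
step_arm:
  commands:
    - {"fingers": -1,"dx": 0,"dy": 0,"dz": 0,"roll": 0}
    - {"fingers": -1,"dx": 0,"dy": 0,"dz": 0,"roll": 0}
    - {"fingers": -1,"dx": 0,"dy": 0,"dz": 0,"roll": 0}
    - {"fingers": -1,"dx": 0,"dy": 0,"dz": 0,"roll": 0}
    - {"fingers": -1,"dx": 0,"dy": 0,"dz": -0.03,"roll": 0}
    - {"fingers": -1,"dx": 0,"dy": 0,"dz": -0.08,"roll": 0}
    - {"fingers": -1,"dx": 0,"dy": 0,"dz": -0.13,"roll": 0}
    - {"fingers": -1,"dx": 0,"dy": 0,"dz": -0.173,"roll": 0}

```text
time: 13.7
tool_pos: [0.5457, 0.1844, 0.2334]
tcp_rot: [0.449, 3.108, 0.001]
wrist_force: [0.4, 0.0, -0.0]
width: 0.998
grip_force: 0.0
```

```bash
python3 -c "
from h import *
weigh(3)
rel(.599,.028,.056)
im,_=read_camera('wrist'); cv2.imwrite('pics/w4.png',im)"
```

```text
F [1.   0.34 1.58] [0.54 0.29 2.19] w 0.9969983415385222 g 0.0 z [0.54759008 0.18489586 0.23519476]
t 13.85 pos [0.5476 0.1849 0.2352] q [ 0.28  0.07  1.82  0.    1.24 -1.  ] shift [-0.0926 -0.1366  0.1792] axes
 [[-0.9591  0.2829  0.007 ]
 [ 0.2829  0.9591  0.002 ]
 [-0.0062  0.0039 -1.    ]]
```

View pics/w4.png

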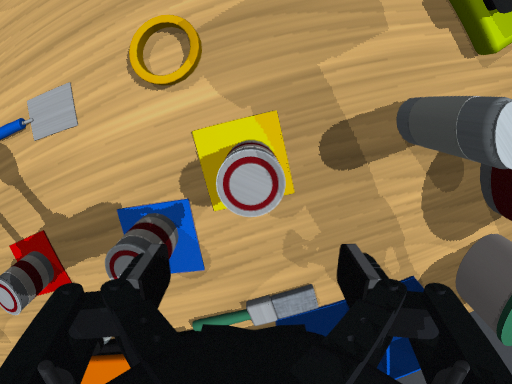

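The yellow-mat tin stands upright on its mat, lid at px (251,178). Next is blue.

Request:
step_arm:
  commands:
    - {"fingers": -1,"dx": -0.031,"dy": -0.045,"dz": 0,"roll": 0}
    - {"fingers": -1,"dx": -0.063,"dy": -0.09,"dz": 0,"roll": 0}
    - {"fingers": -1,"dx": -0.095,"dy": -0.135,"dz": 0,"roll": 0}
    - {"fingers": -1,"dx": -0.095,"dy": -0.135,"dz": 0,"roll": 0}
    - {"fingers": -1,"dx": -0.095,"dy": -0.135,"dz": 0,"roll": 0}

```text
time: 14.52
tool_pos: [0.5971, 0.0279, 0.2292]
tcp_rot: [-0.45, -3.105, -0.0]
wrist_force: [0.2, 0.1, 0.4]
width: 1.001
grip_force: 0.0
```

```bash
python3 -c "
from h import *
weigh(5)
rel(.599,.028,.056)"
```

```text
F [-0.23  0.37  0.06] [0.58 0.23 0.44] w 0.9971881556734912 g 0.0 z [0.59790976 0.02910907 0.23105435]
t 14.775 pos [0.5979 0.0291 0.2311] q [ 0.01  0.12  1.77  0.    1.25 -1.28] shift [-0.0014 -0.0008  0.1751] axes
 [[-9.597e-01  2.812e-01 -4.000e-04]
 [ 2.812e-01  9.597e-01  1.000e-04]
 [ 4.000e-04 -0.000e+00 -1.000e+00]]
```

Request:
step_arm:
  commands:
    - {"fingers": -1,"dx": -0.001,"dy": -0.001,"dz": 0.05,"roll": 0}
    - {"fingers": -1,"dx": -0.001,"dy": -0.001,"dz": 0.1,"roll": 0}
    - {"fingers": -1,"dx": -0.001,"dy": -0.001,"dz": 0.14,"roll": 0}
    - {"fingers": -1,"dx": -0.001,"dy": -0.001,"dz": 0.165,"roll": 0}
    - {"fingers": -1,"dx": -0.001,"dy": -0.001,"dz": 0.174,"roll": 0}
    - {"fingers": -1,"dx": -0.001,"dy": -0.001,"dz": 0.174,"roll": 0}
    - {"fingers": 1,"dx": -0.001,"dy": -0.001,"dz": 0.174,"roll": 0}
    - {"fingers": 1,"dx": -0.001,"dy": -0.001,"dz": 0.174,"roll": 0}

```text
time: 15.78
tool_pos: [0.6006, 0.0269, 0.0594]
tcp_rot: [0.449, 3.106, 0.001]
wrist_force: [-0.2, 0.6, 3.8]
width: 0.741
grip_force: 44.1
```

Request:
step_arm:
  commands:
    - {"fingers": 1,"dx": 0,"dy": 0,"dz": 0,"roll": 0}
    - {"fingers": 1,"dx": 0,"dy": 0,"dz": 0,"roll": 0}
    - {"fingers": 1,"dx": 0,"dy": 0,"dz": 0,"roll": 0}
    - {"fingers": 1,"dx": 0,"dy": 0,"dz": 0,"roll": 0}

```text
time: 16.27
tool_pos: [0.6006, 0.0269, 0.0594]
tcp_rot: [0.449, 3.106, 0.001]
wrist_force: [-0.1, 1.9, 5.7]
width: 0.742
grip_force: 44.3
```

Request:
step_arm:
  commands:
    - {"fingers": 1,"dx": 0,"dy": 0,"dz": -0.015,"roll": 0}
    - {"fingers": 1,"dx": 0,"dy": 0,"dz": -0.035,"roll": 0}
    - {"fingers": 1,"dx": 0,"dy": 0,"dz": -0.06,"roll": 0}
    - {"fingers": 1,"dx": 0,"dy": 0,"dz": -0.08,"roll": 0}
    - {"fingers": 1,"dx": 0,"dy": 0,"dz": -0.08,"roll": 0}
    - {"fingers": 1,"dx": 0,"dy": 0,"dz": -0.08,"roll": 0}
    - {"fingers": 1,"dx": 0,"dy": 0,"dz": -0.08,"roll": 0}
    - {"fingers": 1,"dx": 0,"dy": 0,"dz": -0.08,"roll": 0}

```text
time: 17.27
tool_pos: [0.5982, 0.0266, 0.1361]
tcp_rot: [-0.449, -3.107, 0.001]
wrist_force: [-0.2, -0.6, -3.3]
width: 0.739
grip_force: 44.9
```

```bash
python3 -c "
from h import *
weigh(8)"
```

```text
F [ 0.31 -0.18 -3.22] [0.45 0.43 0.49] w 0.7407695319637094 g 44.943925738334656 z [0.59905243 0.02663203 0.13730735]
```

Blue reads about 3.2 N, so yellow (5.7 N) is the heaviest. Setting blue back and returning to yellow.

Request:
step_arm:
  commands:
    - {"fingers": 1,"dx": 0,"dy": 0,"dz": 0.03,"roll": 0}
    - {"fingers": 1,"dx": 0,"dy": 0,"dz": 0.055,"roll": 0}
    - {"fingers": 1,"dx": 0,"dy": 0,"dz": 0.07,"roll": 0}
    - {"fingers": 1,"dx": 0,"dy": 0,"dz": 0.077,"roll": 0}
    - {"fingers": 1,"dx": 0,"dy": 0,"dz": 0.079,"roll": 0}
    - {"fingers": 1,"dx": 0,"dy": 0,"dz": 0.079,"roll": 0}
    - {"fingers": 1,"dx": 0,"dy": 0,"dz": 0.079,"roll": 0}
    - {"fingers": 1,"dx": 0,"dy": 0,"dz": 0.079,"roll": 0}

```text
time: 18.68
tool_pos: [0.5997, 0.0266, 0.0594]
tcp_rot: [0.449, 3.108, 0.0]
wrist_force: [-2.1, -0.2, 3.0]
width: 0.737
grip_force: 45.3
```

Request:
step_arm:
  commands:
    - {"fingers": -1,"dx": 0,"dy": 0,"dz": 0,"roll": 0}
    - {"fingers": -1,"dx": 0,"dy": 0,"dz": 0,"roll": 0}
    - {"fingers": -1,"dx": 0,"dy": 0,"dz": 0,"roll": 0}
    - {"fingers": -1,"dx": 0,"dy": 0,"dz": 0,"roll": 0}
    - {"fingers": -1,"dx": 0,"dy": 0,"dz": -0.03,"roll": 0}
    - {"fingers": -1,"dx": 0,"dy": 0,"dz": -0.08,"roll": 0}
    - {"fingers": -1,"dx": 0,"dy": 0,"dz": -0.13,"roll": 0}
    - {"fingers": -1,"dx": 0,"dy": 0,"dz": -0.173,"roll": 0}

```text
time: 19.68
tool_pos: [0.5993, 0.0267, 0.2334]
tcp_rot: [0.449, 3.108, 0.0]
wrist_force: [0.9, -0.5, 0.0]
width: 0.999
grip_force: 0.0
```

```bash
python3 -c "
from h import *
weigh(4)
rel(.546,.184,.056)
im,_=read_camera('wrist'); cv2.imwrite('pics/w5.png',im)"
```

```text
F [ 0.95 -0.39  1.28] [0.89 0.35 1.99] w 0.9976805416800567 g 0.0 z [0.59970829 0.02665222 0.23262771]
t 19.875 pos [0.5997 0.0267 0.2326] q [ 0.    0.12  1.77 -0.    1.25 -1.28] shift [0.0965 0.1356 0.1765] axes
 [[-9.592e-01  2.828e-01  2.800e-03]
 [ 2.828e-01  9.592e-01 -0.000e+00]
 [-2.700e-03  8.000e-04 -1.000e+00]]
```

View pics/w5.png

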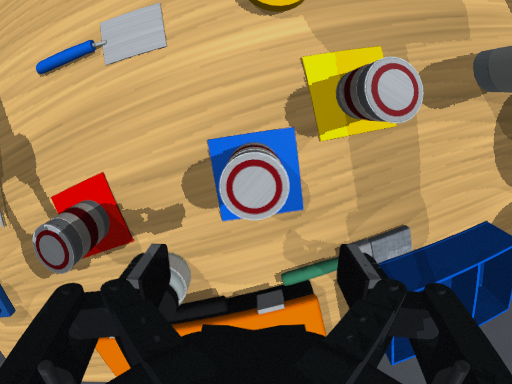

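All three tins stand upright on their mats: blue lid at px (254,183), yellow at (390,90), red at (55,243).

Request:
step_arm:
  commands:
    - {"fingers": -1,"dx": 0.032,"dy": 0.045,"dz": 0,"roll": 0}
    - {"fingers": -1,"dx": 0.064,"dy": 0.09,"dz": 0,"roll": 0}
    - {"fingers": -1,"dx": 0.096,"dy": 0.136,"dz": 0,"roll": 0}
    - {"fingers": -1,"dx": 0.096,"dy": 0.136,"dz": 0,"roll": 0}
    - {"fingers": -1,"dx": 0.096,"dy": 0.136,"dz": 0,"roll": 0}
    - {"fingers": -1,"dx": 0.096,"dy": 0.136,"dz": 0,"roll": 0}
    - {"fingers": -1,"dx": 0.096,"dy": 0.136,"dz": 0,"roll": 0}

```text
time: 20.8
tool_pos: [0.5457, 0.183, 0.2309]
tcp_rot: [-0.452, -3.108, 0.001]
wrist_force: [-0.4, 0.4, 1.0]
width: 1.002
grip_force: 0.0
```

```bash
python3 -c "
from h import *
rel(.546,.184,.056)"
```

```text
t 20.8 pos [0.5457 0.183  0.2309] q [ 0.28  0.08  1.82 -0.    1.24 -1.  ] shift [-1.000e-04  1.100e-03  1.749e-01] axes
 [[-9.586e-01  2.847e-01 -5.000e-04]
 [ 2.847e-01  9.586e-01 -3.000e-04]
 [ 4.000e-04 -4.000e-04 -1.000e+00]]
```

Request:
step_arm:
  commands:
    - {"fingers": -1,"dx": 0,"dy": 0.001,"dz": 0.05,"roll": 0}
    - {"fingers": -1,"dx": 0,"dy": 0.001,"dz": 0.1,"roll": 0}
    - {"fingers": -1,"dx": 0,"dy": 0.001,"dz": 0.14,"roll": 0}
    - {"fingers": -1,"dx": 0,"dy": 0.001,"dz": 0.165,"roll": 0}
    - {"fingers": -1,"dx": 0,"dy": 0.001,"dz": 0.174,"roll": 0}
    - {"fingers": -1,"dx": 0,"dy": 0.001,"dz": 0.174,"roll": 0}
    - {"fingers": 1,"dx": 0,"dy": 0.001,"dz": 0.174,"roll": 0}
    - {"fingers": 1,"dx": 0,"dy": 0.001,"dz": 0.174,"roll": 0}

```text
time: 21.8
tool_pos: [0.547, 0.1847, 0.0592]
tcp_rot: [0.448, 3.107, -0.0]
wrist_force: [-0.9, -4.4, 4.9]
width: 0.746
grip_force: 43.6
```

Request:
step_arm:
  commands:
    - {"fingers": 1,"dx": 0,"dy": 0,"dz": 0,"roll": 0}
    - {"fingers": 1,"dx": 0,"dy": 0,"dz": 0,"roll": 0}
    - {"fingers": 1,"dx": 0,"dy": 0,"dz": 0,"roll": 0}
    - {"fingers": 1,"dx": 0,"dy": 0,"dz": 0,"roll": 0}

```text
time: 22.3
tool_pos: [0.547, 0.1847, 0.0592]
tcp_rot: [0.448, 3.107, -0.0]
wrist_force: [-1.3, -5.2, 6.4]
width: 0.743
grip_force: 43.7
```

Request:
step_arm:
  commands:
    - {"fingers": 1,"dx": 0,"dy": 0,"dz": -0.015,"roll": 0}
    - {"fingers": 1,"dx": 0,"dy": 0,"dz": -0.04,"roll": 0}
    - {"fingers": 1,"dx": 0,"dy": 0,"dz": -0.07,"roll": 0}
    - {"fingers": 1,"dx": 0,"dy": 0,"dz": -0.1,"roll": 0}
    - {"fingers": 1,"dx": 0,"dy": 0,"dz": -0.13,"roll": 0}
    - {"fingers": 1,"dx": 0,"dy": 0,"dz": -0.16,"roll": 0}
    - {"fingers": 1,"dx": 0,"dy": 0,"dz": -0.185,"roll": 0}
    - {"fingers": 1,"dx": 0,"dy": 0,"dz": -0.2,"roll": 0}

```text
time: 23.3
tool_pos: [0.5456, 0.1857, 0.2586]
tcp_rot: [0.448, 3.109, 0.002]
wrist_force: [1.3, 0.4, -6.3]
width: 0.745
grip_force: 45.9
```

Request:
step_arm:
  commands:
    - {"fingers": 1,"dx": 0,"dy": 0,"dz": 0,"roll": 0}
    - {"fingers": 1,"dx": 0,"dy": 0,"dz": 0,"roll": 0}
    - {"fingers": 1,"dx": 0,"dy": 0,"dz": 0,"roll": 0}
    - {"fingers": 1,"dx": 0,"dy": 0,"dz": 0,"roll": 0}
    - {"fingers": 1,"dx": 0,"dy": 0,"dz": 0,"roll": 0}
    - {"fingers": 1,"dx": 0,"dy": 0,"dz": 0,"roll": 0}

```text
time: 24.05
tool_pos: [0.5457, 0.1852, 0.2572]
tcp_rot: [-0.449, -3.109, 0.0]
wrist_force: [-0.2, -0.6, -5.3]
width: 0.742
grip_force: 46.0
```

```bash
python3 -c "
from h import *
weigh(6)
im,_=read_camera('scene'); cv2.imwrite('pics/s2.png',im)"
```

```text
F [-0.1   0.11 -5.77] [0.17 0.41 0.44] w 0.7410594455039097 g 46.02970898151398 z [0.54570133 0.18520626 0.25734726]
```

View pics/s2.png

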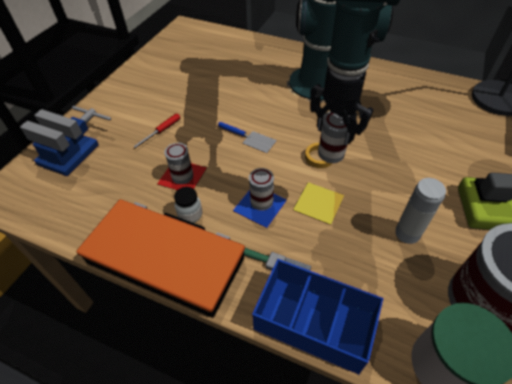

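The scene shows the yellow-mat tin held upright at px (334,135). The other two stand on their mats at (178,163) and (261,188), and nothing else has moved.

```bash
python3 -c "
from workcell import *
print(finish_job())"
```

```text
the job is handed in; nothing more can be done
None
```

Job handed in: the yellow-mat tin is the heaviest (about 5.7 N, against 3.2 N for blue and 1.6 N for red) and is held still and upright with its underside about 20 cm up; the other two stand on their mats.

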